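# Clamp the specimen and hold the lamp dial at full

## Robot

A 6-joint arm with a two-finger parallel gripper is mounted at the origin on the work surface. World frame = base frame: x ahead of the robot, y to its left, z up, the work surface at z = 0. Lengths are in mm, angles in degrees, forces in N, time in s.
With the tool pointing down it reaches from about 375 to 925 mm from the base axis. Payload 5.7 kg.
Tool frame: the origin (TCP) lies midway between the tips of the shut fingers; the grasp point (between the pads) lies 19 mm behind it; y points along the fingers, x is the direction in which the jaws open and shut, and the axes are right-handed (so a half turn about y gives the same grasp; the last joint's range is limited). The gripper opens to 85 mm and grips with 20 to 120 N. Pads are 22 mm wide; open, the fingers measure 114 mm over their backs; the gripper's body (76 mm by 85 mm) begins 54 mm behind the grasp point. The pads swing forward as they close: fully open they stand 13 mm farther back than shut.
Start: joints at [64.395, 20.558, 86.54, -0, 72.909, -6.595], TCP at [195.439, 567.245, 231.267] pointing down, gripper open.
Joint ranges: [-170.27, 170.27], [-57.76, 135], [12.27, 136.19], [-55.21, 235.2], [11.17, 155.16], [-170.74, 170.74]. Speed limits (degrees/s): [136.94, 136.94, 180, 180, 180, 180].

## Interface

Orientations are given as [roll, pitch, yaw] about the fixed x, y, z axes, in that order (R = Rz(yaw) Ry(pitch) Rx(roll)).
In Python, from rig import robot gives the robot as it stands.
- The arm moves only by the shell command python3 -m crank 'ROWS'. ROWS is JSON, a list of rows, each a list of 3 entries, a list of its own where there are three numbers: the shift along the tool's x, y, z in cm, then the turn, a rotation vector about the tool's x, y, z in rad, then the opening, from 0 (shut) to 1 (fully open). A call has 1 to 20 rows; each row is the pose to reach, as a shift and turn from the pose commanded when the call began, along the tool's axes at that moment; what a row does not reach only later rows make up. A row lasts 1/12 s, in which the tool goes at most 41.7 mm and 7.16 degrees, less where a joint would pass 70% of its speed; a pose out of reach is approached as far as the arm can. A call with a gripper value outside its range is refused whole. The fingers move at their own pace and stop on an object; the grip force is fixed at half the most. Time passes only in rows, so rows that repeat a pose let the fingers close. It gives the time, the measured TCP pose, the force and the opening at its end, in the units of the state.
- robot.sense(): the state, without advancing time (a new reading comes with each control period).
- robot.camera(name): name is "side" or "top" or "wrist"; returns the picture (480x640x3 uint8, blue, green, red); there is no depth.
- robot.camera_model(name): a dict with "camera_matrix" (3x3 intrinsics, pixels), "camera_from_world" (4x4, takes a point from world to camera coordinates). Camera axes: x right, y down, z forward; pixel columns grow to the right and rows downward; lengths in mm; the calibration is good to about 2 mm. The wrist camera is an equidistant fisheye: a pixel r from the principal point sees the ray r / f radians off the axis. A picture is of the moment at which its call begins: read the wrist's pose just before it. camera_model takes no time and is no camera call; for the wrist camera it gives the pose at the moment of the call.
- robot.hand_in(): hands the job in, once; it reports no verdict.
Trained networks look in the newest picture that a camera, given by its name, has taken for a name from the list of things; names that differ only in an ending like _2 or _b are one class to them, and where a whole thing is asked for, a point or a joint stands for the part that bears it (a point fixed in the world has none). Each returns a list of dicts, best first, with "confidence" (0 to 1); they miss things now and then, are a little off and sometimes report something else, mostly with a low value. They report only what shows in the picture. A call takes as long as a camera call. They do not tell look-alikes from the thing itself.
- robot.find_in(camera, thing): "location" ([column, row] as shares, 0 to 1, of the picture: columns of its width, rows of its height, amid what is visible of it).
The state is a dict: "clock": time; "joint_pos": joint angles; "qvel": joint speeds; "joint_torque": joint torques, N m; "eef_pos": TCP position; "tcp_rot": TCP orientation; "wrist_force": force on the tool from outside, world axes, zero at the start; "wrist_torque": the same for the moment, N m; "width": finger opening in mm.
Only numpy, scipy, OpenCV 4.12 (cv2) and the standard library are available. Lean on these libraries where they do the work, as an engineer would, in place of code of your own. Each camera call takes 0.05 s, during which the arm holds its last target. There are 200 camera calls.

## Task

Swing the red-handled clamp on the microscope stage over until it snaps down onto the specimen holder, and leave it clamped with the holder still lying in its place. Then turn the blue paddle of the spring-return lamp dial clockwise, past the two white marks to the yellow third mark, and hold it at that mark against its spring: the program finishes while the robot is still holding the dial there. Leave the oil bottle, the objective and the glass dish where they are.

Things in the scene. Friction and masses are not known exactly. Their poses are not given: they have to be found in the camera images.
- stage: Black D-shaped microscope stage on a grey foot, fixed to the bench, 210 x 210 mm, flat top 60 mm above the bench. Origin: on the bench at the centre of the D's round side. Its x axis points to the straight edge with the aluminium scale rail; its y axis points from the clamp post towards the holder's glass window, and is the way in which the clamp's red handle is swung over. Turns with the stage; either the stage or the lamp box may be on the robot's left.
- clamp_pivot (a point): Clamp's pivot pin between two steel cheeks (each 6 mm thick, 34 mm over their outsides), 88 mm above the bench, 90 mm from the stage's origin towards stage -y. The hinge axis is level, along the stage's x axis.
- clamp_tip (a point): Centre of the round end of the red handle, a rod of 16 mm diameter and about 45 mm long. The clamp is a 60 mm long steel arm that carries on as the handle, bent up by 25 degrees; this point is 103 mm from the pivot. Parked (joint 0) the arm stands upright, the handle leans outward to stage -y, and this point is about 100 mm above the pivot (188 mm above the bench). The handle is free on both sides: it is pushed towards stage +y.
- clamp_angle (a joint): Angle of the clamp, rad: 0 parked open (arm upright), grows as it swings towards stage +y and down, about 1.6 when its foot rests on the holder, 1.66 at the stop. Over-centre spring with a dead centre at about 0.8: before it the spring pushes back to open (about 0.3 N m at 0, 3 N at the handle's end), beyond it the spring swings the clamp shut by itself in about half a second and presses the foot on the holder with some 5 N.
- clamp: The swinging clamp: steel arm 16 mm wide, red handle, and under the arm, 56 mm from the pivot, a black rubber foot 16 mm wide that presses on the holder's plain end. Origin: on the pivot.
- holder: Loose aluminium specimen holder 50 x 110 x 10 mm (110 along the stage's y) with a clear window, lying on the stage between three low stops (8 mm high, about 4 mm of play); already in its place. Origin: centre of its underside, about 10 mm to stage +y of the stage's origin.
- lamp_box: Grey lamp control box fixed to the bench, 170 x 170 x 60 mm, with the dial in the middle of its top. Origin: under its centre, on the bench; front faces its -x. Seen from above, marks lie on its top 68 to 80 mm from the dial's axis: black (home), two white (first and second detent), and a wider yellow one (third detent).
- dial_axis (a point): Point on the dial's upright axis at the level of the box's top, 60 mm above the bench. The round black hub has a radius of 28 mm and is 25 mm high.
- paddle_mid (a point): Point on the blue paddle 48 mm from the dial's axis, 34 mm above the box's top, mid-thickness. The paddle is an upright wing, 10 mm thick, standing out radially from the hub to 64 mm from the axis, from 14 to 54 mm above the box's top (a gap is below it); it moves with the dial. At home it points to box -x turned 0.6 rad towards box -y; free on both sides.
- dial: The dial: black hub with its blue paddle, in one piece. Origin: on the dial's axis at the level of the box's top.
- dial_angle (a joint): Angle of the dial, rad: 0 at home, grows clockwise seen from above. Detents at 0.4 and 0.80 (white marks) and 1.2 (yellow mark), stop at 1.40. A spring turns it back home from anywhere when let go; the detents are only felt as steps. The spring's torque is about 0.18 N m at home and 0.32 N m at the third detent (some 6 N at 48 mm); leaving a detent clockwise takes up to 0.1 N m more, dropping into one that much less.
- oil_bottle: Bystander: brown glass bottle, 36 mm diameter, 75 mm high; origin under its centre.
- objective: Bystander: steel microscope objective standing upright, 34 mm diameter, 46 mm high; origin under its centre.
- dish: Bystander: shallow glass dish, 60 mm diameter, 18 mm high; origin under its centre.
Things that resemble listed ones, but are neither listed nor needed, are in the scene too. Of the things that look like the holder, the largest one is meant.

How it is judged (in metres and radians):
On the way, in this order (a step that is already met when the one before it is completed fails the run):
1. the clamp is swung over and its foot presses on the specimen holder, before the dial is turned (value of joint clamp_angle between 1.5 and 1.645 rad and contact force between clamp and holder above 1.5 N and value of joint dial_angle below 0.25 rad), for 0.2 s.
2. the robot turns the dial past the two white marks to the yellow third mark (value of joint dial_angle between 1.08 and 1.32 rad and contact force between any of the fingers, the arm and dial above 1.5 N), for 0.3 s.
At the end, for the whole second after the job is handed in: Clamp shut (1.5 to 1.645 rad), foot pressing the holder over 1.5 N; holder flat in its place within 9 mm; robot pushing the dial over 1.5 N and holding the dial at rest at 1.08 to 1.32 rad (third detent 1.2); bottle, objective and dish within 20 mm of where they stood (all of step 2 and value of joint clamp_angle between 1.5 and 1.645 rad and contact force between clamp and holder above 1.5 N and x of holder in the frame of stage between -0.009 and 0.009 m and y of holder in the frame of stage between 0 and 0.019 m and angle between holder's own z axis and vertical below 0.06 rad and velocity of joint dial_angle between -0.15 and 0.15 rad/s and distance of each of oil_bottle, objective, dish from where it was at the start of the episode below 0.02 m); the arm keeps its last pose, push and grip.
It fails at once if a bystander is knocked or moved more than 30 mm (distance of any of oil_bottle, objective, dish from where it was at the start of the episode above 0.03 m).
It fails at once if the holder is knocked out of its place (distance of holder from where it was at the start of the episode above 0.02 m).
It also fails if it takes over 48 s, if anything falls off the work surface, if the arm or the gripper's body presses on something with over 40 N, if the wrist force passes 120 N, or if a joint passes its speed limit or range.

## Working session

There is one attempt and no reset: what is moved stays moved. The work goes in short steps, Python scripts to look and compute and a shell command to move; the robot and the scene stay as the last step left them, time stands still between calls to the robot, and variables do not carry over. Pictures are saved under pics/ and viewed, about 8 in all and at most 12, crops included, and the job is handed in when it is done.

```bash
mkdir -p pics; python3 - <<'E'
from rig import robot
import cv2,numpy as np
s=robot.sense();print({k:np.round(v,2).tolist() for k,v in s.items()})
for c in ("top","side"):
    im=robot.camera(c);cv2.imwrite(f"pics/{c}0.png",im)
    m=robot.camera_model(c);print(c,np.round(m["camera_matrix"],1).tolist(),np.round(m["camera_from_world"],3).tolist())
    for t in ("clamp_pivot","clamp_tip","holder","dial_axis","paddle_mid","lamp_box","stage","oil_bottle","objective","dish"):
        print(t,[(round(d["location"][0]*640),round(d["location"][1]*480),round(d["confidence"],2)) for d in robot.find_in(c,t)[:3]])
E
```

```text
{'clock': 0.0, 'joint_pos': [64.4, 20.6, 86.6, 0.0, 72.91, -6.59], 'qvel': [0.06, 0.01, 0.09, -0.01, -0.04, -0.04], 'joint_torque': [-0.0, -52.76, -27.86, -0.0, 0.01, 0.0], 'eef_pos': [195.15, 566.66, 230.44], 'tcp_rot': [-89.99, 0.11, 70.99], 'wrist_force': [0.34, -0.21, 0.08], 'wrist_torque': [-0.0, 0.03, 0.02], 'width': 85.39}
top [[451.6, 0.0, 312.5], [0.0, 451.6, 248.9], [0.0, 0.0, 1.0]] [[-0.006, -1.0, 0.0, 24.711], [-0.993, 0.006, -0.118, 516.857], [0.118, -0.001, -0.993, 1038.096], [0.0, 0.0, 0.0, 1.0]]
clamp_pivot [(225, 230, 0.93)]
clamp_tip [(259, 229, 0.47)]
holder [(239, 316, 0.8), (167, 295, 0.6), (218, 241, 0.56)]
dial_axis [(418, 240, 0.61), (313, 271, 0.6)]
paddle_mid [(429, 237, 0.76)]
lamp_box [(424, 241, 0.84)]
stage [(221, 227, 0.94), (423, 237, 0.52)]
oil_bottle [(315, 274, 0.77), (316, 228, 0.21), (423, 238, 0.19)]
objective [(313, 227, 0.65)]
dish [(421, 240, 0.61)]
side [[538.8, 0.0, 315.2], [0.0, 538.8, 240.8], [0.0, 0.0, 1.0]] [[0.887, -0.461, -0.011, -445.746], [-0.294, -0.546, -0.784, 237.479], [0.356, 0.699, -0.62, 923.711], [0.0, 0.0, 0.0, 1.0]]
clamp_pivot [(289, 206, 0.84)]
clamp_tip [(301, 187, 0.77)]
holder [(278, 196, 0.84), (211, 207, 0.84), (215, 253, 0.79)]
dial_axis [(397, 348, 0.72)]
paddle_mid [(398, 332, 0.79)]
lamp_box [(396, 348, 0.73)]
stage [(292, 210, 0.95)]
oil_bottle [(294, 277, 0.87)]
objective [(344, 264, 0.65)]
dish [(386, 248, 0.59)]
```

View pics/top0.png

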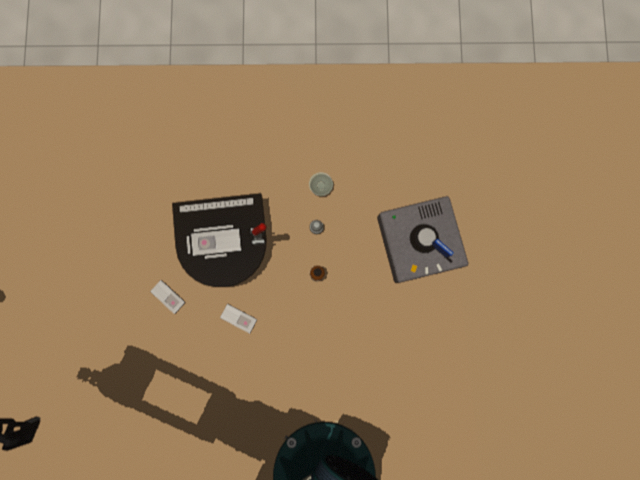

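View pics/side0.png

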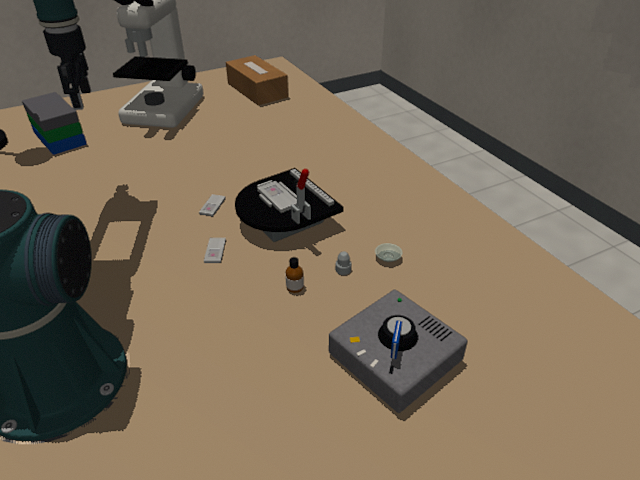

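The top view shows the stage on the robot's left (about 220,240) with the clamp post at (258,236) and the red tip at (260,229). The lamp box is on the right at (424,240) with its paddle pointing to (445,250). There are three holder-like things: (215,241) on the stage, (167,297) and (238,318) loose on the bench. The one on the stage is the largest and lies between the stops, so it is the one meant. I'll confirm it in an enlarged crop.

```bash
cat > h.py <<'E'
from rig import robot
import numpy as np,cv2
def bp(c,uv,z):
    m=robot.camera_model(c);K=np.array(m["camera_matrix"]);T=np.array(m["camera_from_world"])
    R,t=T[:3,:3],T[:3,3];o=-R.T@t;d=R.T@np.linalg.solve(K,[*uv,1.]);return (o+d*(z-o[2])/d[2])
def proj(c,p):
    m=robot.camera_model(c);T=np.array(m["camera_from_world"]);q=np.array(m["camera_matrix"])@(T[:3,:3]@np.array(p)+T[:3,3]);return q[:2]/q[2]
E
python3 - <<'E'
from h import *
im=cv2.imread("pics/top0.png")
a=cv2.resize(im[185:295,160:280],None,fx=3.3333,fy=3.3333,interpolation=2)
b=cv2.resize(im[185:295,365:485],None,fx=3.3333,fy=3.3333,interpolation=2)
cv2.imwrite("pics/crop.png",np.hstack([a,b]))
E
```

```text
(no output)
```

View pics/crop.png

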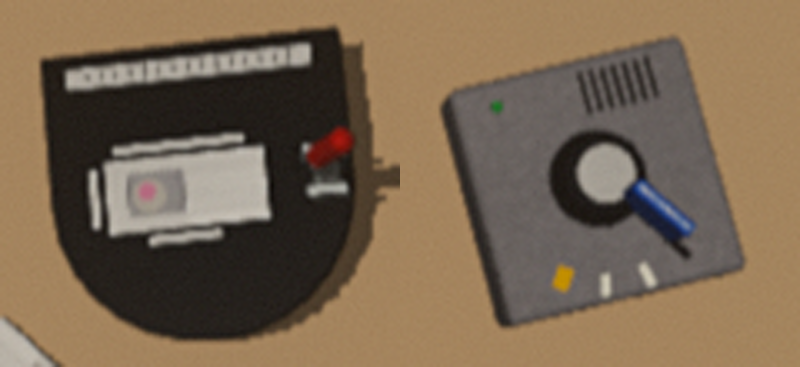

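```bash
python3 - <<'E'
from h import *
A=lambda x,y:(160+x/3.3333-.35,185+y/3.3333-.35)
B=lambda x,y:(365+(x-400)/3.3333-.35,185+y/3.3333-.35)
w=lambda uv,z:bp("top",uv,z)[:2]
def yaw(a,b): d=a-b; return np.degrees(np.arctan2(d[1],d[0]))
L,R=w(A(41,60),60),w(A(337,28),60);print("edge",L,R,np.linalg.norm(L-R),yaw(L,R)-90)
r1,r2=w(A(66,80),62),w(A(311,55),62);print("rail yaw",yaw(r1,r2)-90)
hc=[w(A(*p),70) for p in((105,165),(262,148),(270,218),(110,236))];print("holder",np.mean(hc,0),yaw(hc[0],hc[1])-90,yaw(hc[3],hc[2])-90)
c=[w(A(306,150),88+6),w(A(328,188),88+6)];print("cheeks",c,np.mean(c,0))
print("tip",w(A(340,140),192))
bc=[w(B(*p),60) for p in((447,98),(680,38),(743,265),(503,325))];bo=np.mean(bc,0);print("box",bo,yaw(bc[0],bc[1])-90,yaw(bc[1],bc[2]),yaw(bc[0],bc[3]))
print("hub top",w(B(605,172),85))
for n,p in dict(black=(680,247),w1=(648,275),w2=(605,285),yel=(563,279)).items():
    q=w(B(*p),60);print(n,q,yaw(q,bo),np.linalg.norm(q-bo))
print("paddle end",w(B(690,230),114),yaw(w(B(690,230),114),bo))
for n in ("clamp_pivot","clamp_tip","dial_axis"):pass
E
```

```text
edge [624.15110362 347.94692842] [645.67765997 141.31279355] 207.75239666525178 5.947457554674969
rail yaw 5.5835861615179
holder [529.34645962 242.19319182] 5.901218611873233 6.10753355379687
cheeks [array([553.77453419, 157.59662186]), array([527.95448154, 142.63922388])] [540.86450786 150.11792287]
tip [543.79667639 123.78446295]
box [ 535.48105648 -232.86268713] 14.235411141588429 12.924736482018357 12.33653188322895
hub top [ 537.67045997 -234.81117517]
black [ 488.82027703 -290.94764447] -128.77559249686507 74.50564145257599
w1 [ 469.64726429 -268.1552298 ] -151.8048854197524 74.69706662280741
w2 [ 462.95936661 -238.36891292] -175.6581352267278 72.73042020250028
yel [ 467.26988084 -209.67585604] 161.22570791913932 72.04438643771415
paddle end [ 494.8180619  -281.55228032] -129.86686220922954
```

Crop: the holder on the stage is the largest, its corners at crop (105,165) to (270,218), and it lies between its three stops, so it is the one meant. The paddle points at the black mark and the yellow mark is clockwise of it. Now I'll move to the outer side of the clamp handle.

```bash
F='[[-33.4,-3,-48.6],[0,-0.435,0],0]'; python3 -m crank '[[[0,-3,0],[0,0,0],0],[[-33.4,-3,-48.6],[0,-0.435,0],0],[[-33.4,-3,-48.6],[0,-0.435,0],0],[[-33.4,-3,-48.6],[0,-0.435,0],0],[[-33.4,-3,-48.6],[0,-0.435,0],0],[[-33.4,-3,-48.6],[0,-0.435,0],0],[[-33.4,-3,-48.6],[0,-0.435,0],0],[[-33.4,-3,-48.6],[0,-0.435,0],0],[[-33.4,-3,-48.6],[0,-0.435,0],0],[[-33.4,-3,-48.6],[0,-0.435,0],0],[[-33.4,-3,-48.6],[0,-0.435,0],0],[[-33.4,-3,-48.6],[0,-0.435,0],0],[[-33.4,-3,-48.6],[0,-0.435,0],0],[[-33.4,-3,-48.6],[0,-0.435,0],0],[[-33.4,-3,-48.6],[0,-0.435,0],0],[[-33.4,-3,-48.6],[0,-0.435,0],0],[[-33.4,-3,-48.6],[0,-0.435,0],0],[[-33.4,-3,-48.6],[0,-0.435,0],0],[[-33.4,-3,-48.6],[0,-0.435,0],0],[[-33.4,-3,-48.6],[0,-0.435,0],0]]'
```

```text
clock: 2.77
eef_pos: [545.0, 94.5, 261.2]
tcp_rot: [-90.0, -0.0, 96.0]
wrist_force: [-0.6, 0.6, 0.5]
width: 0.1
```

```bash
python3 -m crank '[[[0,3,0],[0,0,0],0],[[0,6,0],[0,0,0],0],[[0,9,0],[0,0,0],0],[[0,10.2,0],[0,0,0],0],[[0,10.2,0],[0,0,0],0],[[0,10.2,0],[0,0,0],0]]'; python3 - <<'E'
from h import *
a=robot.camera("side");t=robot.camera("top");w=robot.camera("wrist")
r=lambda i,f:cv2.resize(i,None,fx=f,fy=f,interpolation=2)
cv2.imwrite("pics/c1.png",np.hstack([r(a[120:270,220:370],2.6667),r(t[170:270,190:290],4)]))
E
```

```text
clock: 3.27
eef_pos: [545.1, 94.3, 159.1]
tcp_rot: [-89.9, -0.0, 96.0]
wrist_force: [0.8, 0.7, 0.9]
width: 0.3
```

View pics/c1.png

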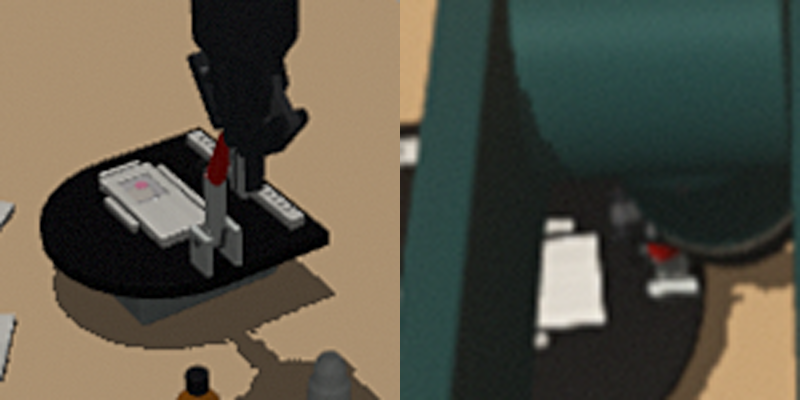

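The fingers hang behind the handle (side crop 250,190) at the expected offset. Next I push along stage +y.

```bash
python3 -m crank '[[[1,0,0],[0,0,0],0],[[2,0,0],[0,0,0],0],[[2.7,0,0],[0,0,0],0],[[3.4,0,0],[0,0,0],0],[[4.1,0,0],[0,0,0],0],[[4.8,0,0],[0,0,0],0]]';python3 -m crank '[[[0.6,0,0],[0,0,0],0],[[1.2,0,0],[0,0,0],0],[[1.8,0,0],[0,0,0],0],[[2.4,0,0],[0,0,0],0],[[3,0,0],[0,0,0],0],[[3.5,0,0],[0,0,0],0],[[4,0,0],[0,0,0],0],[[4,0,0],[0,0,0],0],[[4,0,0],[0,0,0],0],[[4,0,0],[0,0,0],0],[[4,0,0],[0,0,0],0],[[4,0,0],[0,0,0],0]]'; python3 - <<'E'
from h import *
a=robot.camera("side")
r=lambda i,f:cv2.resize(i,None,fx=f,fy=f,interpolation=2)
cv2.imwrite("pics/c2.png",r(a[120:270,220:370],3))
E
```

```text
clock: 3.92
eef_pos: [541.4, 141.9, 159.4]
tcp_rot: [-90.0, -0.0, 95.9]
wrist_force: [1.8, -1.3, -0.2]
width: 0.2
clock: 4.92
eef_pos: [537.1, 180.5, 159.3]
tcp_rot: [-90.0, 0.0, 95.9]
wrist_force: [-0.1, -0.4, 0.5]
width: 0.3
```

View pics/c2.png

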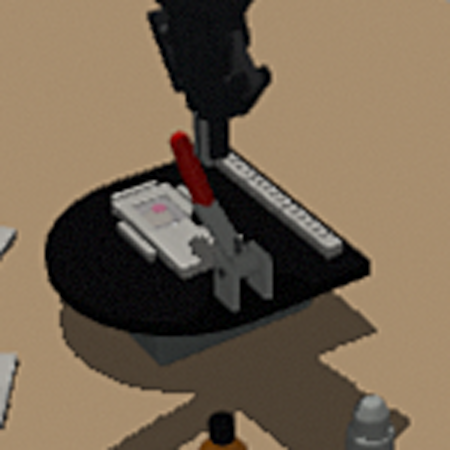

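The clamp leans about 0.75 rad (red handle at crop 190,165) with almost no force on the wrist, so it is near dead centre. I'll push on, slightly lower.

```bash
python3 -m crank '[[[0.3,0.4,0],[0,0,0],0],[[0.8,0.8,0],[0,0,0],0],[[1.3,1,0],[0,0,0],0],[[1.8,1,0],[0,0,0],0],[[2.3,1,0],[0,0,0],0],[[2.3,1,0],[0,0,0],0],[[2.3,1,0],[0,0,0],0],[[2.3,1,0],[0,0,0],0],[[2.3,1,0],[0,0,0],0],[[2.3,1,0],[0,0,0],0],[[2.3,1,0],[0,0,0],0]]'; python3 - <<'E'
from h import *
a=robot.camera("side")
r=lambda i,f:cv2.resize(i,None,fx=f,fy=f,interpolation=2)
cv2.imwrite("pics/c3.png",r(a[120:270,220:370],3))
E
```

```text
clock: 5.88
eef_pos: [534.8, 203.4, 149.4]
tcp_rot: [-90.0, 0.0, 95.9]
wrist_force: [0.5, -0.1, 0.4]
width: -0.1
```

View pics/c3.png

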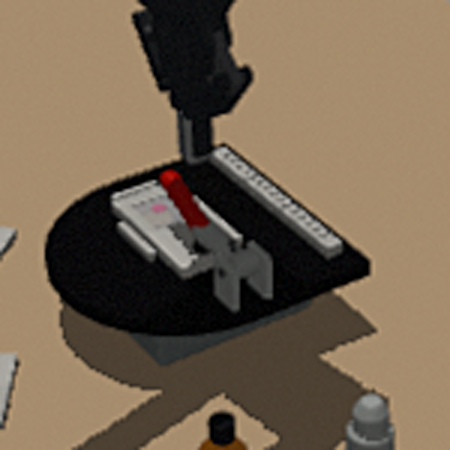

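```bash
python3 - <<'E'
from h import *
piv=np.array([540.5,143,88]);y=np.array([-.103,.995,0]);z=np.array([0,0,1])
for a in(.8,1.0,1.2,1.4,1.6):
    e=piv+60*(np.sin(a)*y+np.cos(a)*z);t=e+45*(np.sin(a-.436)*y+np.cos(a-.436)*z)
    f=lambda p:(proj("side",p)-[220,120])*3
    print(a,f(e).round(),f(t).round())
E
```

```text
0.8 [206. 191.] [192. 131.]
1.0 [201. 198.] [182. 138.]
1.2 [198. 207.] [174. 150.]
1.4 [196. 218.] [169. 166.]
1.6 [197. 231.] [167. 186.]
```

Tip at crop (171,178) and bend at (198,225) match about 1.55–1.6 rad, so the clamp is shut. Next I lift off and go to the counter-clockwise side of the paddle.

```bash
python3 -m crank '[[[0,-4,0],[0,0,0],0],[[0,-8,0],[0,0,0],0],[[-50.1,-8,4.6],[0,-0.42,0],0],[[-50.1,-8,4.6],[0,-0.42,0],0],[[-50.1,-8,4.6],[0,-0.42,0],0],[[-50.1,-8,4.6],[0,-0.42,0],0],[[-50.1,-8,4.6],[0,-0.42,0],0],[[-50.1,-8,4.6],[0,-0.42,0],0],[[-50.1,-8,4.6],[0,-0.42,0],0],[[-50.1,-8,4.6],[0,-0.42,0],0],[[-50.1,-8,4.6],[0,-0.42,0],0],[[-50.1,-8,4.6],[0,-0.42,0],0],[[-50.1,-8,4.6],[0,-0.42,0],0],[[-50.1,-8,4.6],[0,-0.42,0],0],[[-50.1,-8,4.6],[0,-0.42,0],0],[[-50.1,-8,4.6],[0,-0.42,0],0],[[-50.1,-8,4.6],[0,-0.42,0],0],[[-50.1,-8,4.6],[0,-0.42,0],0],[[-50.1,-8,4.6],[0,-0.42,0],0],[[-50.1,-8,4.6],[0,-0.42,0],0]]'; python3 - <<'E'
from h import *
a=robot.camera("top");s=robot.camera("side")
r=lambda i,f:cv2.resize(i,None,fx=f,fy=f,interpolation=2)
cv2.imwrite("pics/c4.png",np.hstack([r(a[180:280,160:280],3.3333),r(s[150:250,220:340],3.3333)]))
E
```

```text
clock: 7.6
eef_pos: [540.6, -297.8, 229.4]
tcp_rot: [-90.0, -0.0, 120.1]
wrist_force: [0.5, 0.1, 0.5]
width: -0.1
```

View pics/c4.png

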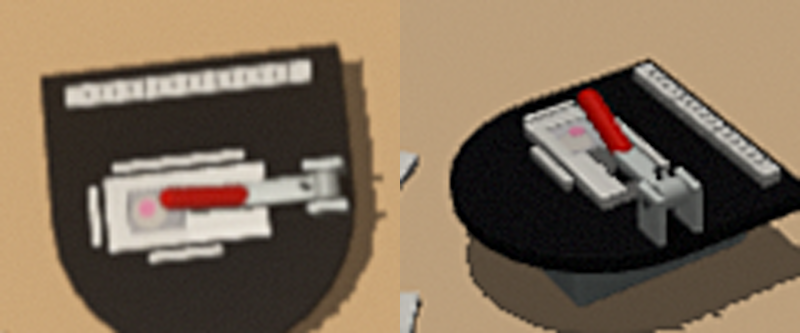

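The clamp lies shut on the holder (top crop, handle 165–245,197) and the holder is still between its stops. Now I work out the arc for the dial.

```bash
python3 - <<'E'
from h import *
ax=np.array([536.8,-234.]);p0=np.array([540.6,-298.]);y0=np.radians(120);X=np.array([np.cos(y0),np.sin(y0)]);Z=np.array([-np.sin(y0),np.cos(y0)])
Z=np.array([-X[1],X[0]])
for f in np.arange(-.2,1.41,.1):
    th=np.radians(-130)-f;u=np.array([np.cos(th),np.sin(th)]);t=np.array([u[1],-u[0]])
    g=np.clip((f)/1.2,0,1);P=ax+48*u-19.5*t
    d=(P-p0)/10;print(round(f,1),P.round(),np.round([d@X,14.4,d@Z],2).tolist(),[0,round(np.radians(49)*g,2),0])
E
python3 -m crank '[[[0,4,0],[0,0,0],0],[[0,8,0],[0,0,0],0],[[0,12,0],[0,0,0],0],[[0,14.4,0],[0,0,0],0],[[0,14.4,0],[0,0,0],0],[[0,14.4,0],[0,0,0],0]]'
```

```text
-0.2 [ 531. -285.] [1.56, 14.4, 0.21] [0, np.float64(0.0), 0]
-0.1 [ 526. -285.] [1.89, 14.4, 0.61] [0, np.float64(0.0), 0]
0.0 [ 521. -283.] [2.26, 14.4, 0.97] [0, np.float64(0.0), 0]
0.1 [ 516. -281.] [2.66, 14.4, 1.3] [0, np.float64(0.07), 0]
0.2 [ 511. -279.] [3.09, 14.4, 1.59] [0, np.float64(0.14), 0]
0.3 [ 507. -276.] [3.55, 14.4, 1.83] [0, np.float64(0.21), 0]
0.4 [ 503. -273.] [4.03, 14.4, 2.02] [0, np.float64(0.29), 0]
0.5 [ 499. -270.] [4.53, 14.4, 2.17] [0, np.float64(0.36), 0]
0.6 [ 496. -266.] [5.04, 14.4, 2.26] [0, np.float64(0.43), 0]
0.7 [ 493. -261.] [5.55, 14.4, 2.31] [0, np.float64(0.5), 0]
0.8 [ 490. -257.] [6.07, 14.4, 2.3] [0, np.float64(0.57), 0]
0.9 [ 488. -252.] [6.58, 14.4, 2.24] [0, np.float64(0.64), 0]
1.0 [ 487. -247.] [7.09, 14.4, 2.13] [0, np.float64(0.71), 0]
1.1 [ 486. -242.] [7.58, 14.4, 1.97] [0, np.float64(0.78), 0]
1.2 [ 485. -237.] [8.06, 14.4, 1.76] [0, np.float64(0.86), 0]
1.3 [ 485. -232.] [8.51, 14.4, 1.5] [0, np.float64(0.86), 0]
1.4 [ 486. -227.] [8.93, 14.4, 1.21] [0, np.float64(0.86), 0]
clock: 8.2
eef_pos: [539.8, -298.4, 84.5]
tcp_rot: [-89.9, -0.2, 120.0]
wrist_force: [0.3, -0.6, -0.5]
width: -0.1
```

```bash
python3 -m crank '[[[0.8,0,0.1],[0,0,0],0],[[1.56,0,0.21],[0,0,0],0],[[1.9,0,0.6],[0,0,0],0],[[2.26,0,0.97],[0,0,0],0],[[2.66,0,1.3],[0,0.07,0],0],[[3.1,0,1.6],[0,0.14,0],0],[[3.55,0,1.83],[0,0.21,0],0],[[4.03,0,2.02],[0,0.29,0],0],[[4.53,0,2.17],[0,0.36,0],0],[[5.04,0,2.26],[0,0.43,0],0],[[5.55,0,2.3],[0,0.5,0],0],[[6.07,0,2.3],[0,0.57,0],0],[[6.58,0,2.24],[0,0.64,0],0],[[7.09,0,2.13],[0,0.71,0],0],[[7.58,0,1.97],[0,0.78,0],0],[[7.58,0,1.97],[0,0.86,0],0],[[8,0,1.8],[0,0.86,0],0],[[8,0,1.8],[0,0.86,0],0],[[8,0,1.8],[0,0.86,0],0]]'; python3 - <<'E'
from h import *
a=robot.camera("top");s=robot.camera("side")
r=lambda i,f:cv2.resize(i,None,fx=f,fy=f,interpolation=2)
cv2.imwrite("pics/c5.png",np.hstack([r(a[185:285,365:485],3.3333),r(s[285:385,335:455],3.3333)]))
E
```

```text
clock: 9.78
eef_pos: [486.7, -241.3, 87.1]
tcp_rot: [-90.3, 0.1, 70.7]
wrist_force: [1.5, -5.3, 1.4]
width: -0.2
```

View pics/c5.png

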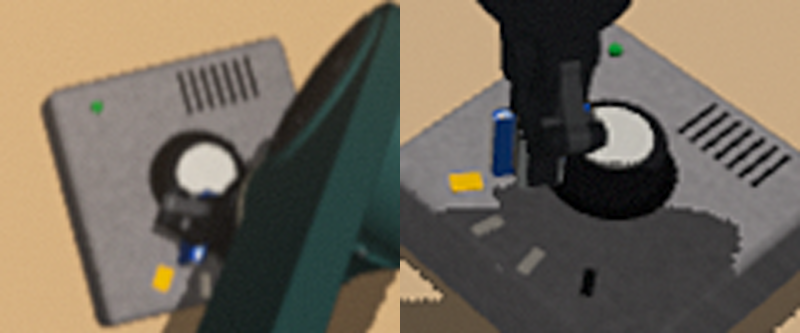

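The paddle's blue end shows at top crop (192,250) and side crop (503,115–175), a little short of the yellow mark.

```bash
cat >ang.py <<'E'
from h import *
ax=np.array([536.8,-234.,0])
def pad(f,r,z):
    th=np.radians(-130)-f;return ax+[r*np.cos(th),r*np.sin(th),z]
for f in np.arange(.8,1.36,.1):
    print(round(f,1),"top end", ((proj("top",pad(f,64,114))-[365,185])*3.3333).round(),"side end top/bot",((proj("side",pad(f,64,114))-[335,285])*3.3333+[400,0]).round(),((proj("side",pad(f,64,74))-[335,285])*3.3333+[400,0]).round())
E
python3 ang.py
```

```text
0.8 top end [224. 263.] side end top/bot [508. 146.] [504. 202.]
0.9 top end [215. 263.] side end top/bot [500. 137.] [497. 193.]
1.0 top end [205. 262.] side end top/bot [494. 128.] [491. 184.]
1.1 top end [195. 261.] side end top/bot [489. 119.] [486. 174.]
1.2 top end [186. 258.] side end top/bot [486. 109.] [483. 165.]
1.3 top end [176. 254.] side end top/bot [484. 100.] [480. 155.]
```

All three estimates (top, side, TCP) give about 1.12 rad, so I nudge about 4 mm further.

```bash
python3 -m crank '[[[0.2,0,0],[0,0,0],0],[[0.4,0,0],[0,0,0],0],[[0.4,0,0],[0,0,0],0],[[0.4,0,0],[0,0,0],0],[[0.4,0,0],[0,0,0],0],[[0.4,0,0],[0,0,0],0],[[0.4,0,0],[0,0,0],0]]'; python3 - <<'E'
from h import *
a=robot.camera("top");s=robot.camera("side")
r=lambda i,f:cv2.resize(i,None,fx=f,fy=f,interpolation=2)
cv2.imwrite("pics/c6.png",np.hstack([r(a[185:285,365:485],3.3333),r(s[285:385,335:455],3.3333)]))
cv2.imwrite("pics/c6full.png",s)
for t in ("oil_bottle","objective","dish"):
    print(t,[(round(d["location"][0]*640),round(d["location"][1]*480),round(d["confidence"],2)) for d in robot.find_in("side",t)[:1]])
E
```

```text
clock: 10.47
eef_pos: [487.2, -237.0, 86.6]
tcp_rot: [-90.2, 0.1, 70.7]
wrist_force: [0.4, -5.4, 3.6]
width: -0.0
oil_bottle [(292, 275, 0.66)]
objective [(345, 263, 0.59)]
dish []
```

View pics/c6.png

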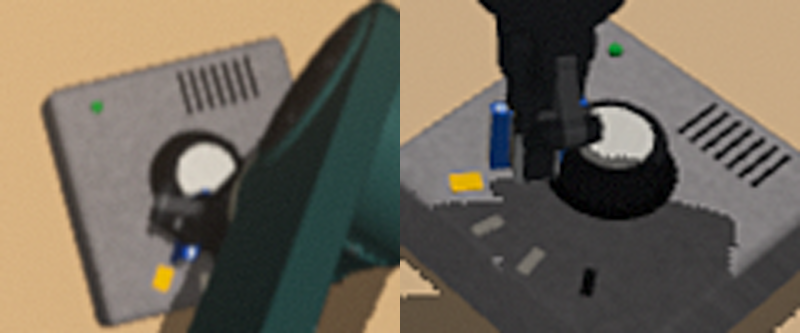

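The paddle end moved 8 px in both views, which puts it at about 1.2 rad. The wrist feels 5.4 N, which matches the spring at the third detent. The bottle and objective detections have not moved beyond noise. Handing in.

```bash
python3 -c "
from rig import robot
print(robot.sense()['wrist_force'],robot.sense()['eef_pos'],robot.hand_in())"
```

```text
the job is handed in; nothing more can be done
[-0.67751909 -5.35294283  4.41074045] [ 487.20567964 -237.04604903   86.55802652] None
```

The clamp is shut on the specimen holder, and I handed the job in with the shut fingers still holding the dial at about the yellow mark. It took about 10.5 s of the 48 s allowed; the hand-in reports no verdict.

- **Clamp:** I pushed the handle towards stage +y, past dead centre, and it snapped shut. The side view puts it at about 1.55–1.6 rad. The holder was still between its stops in the top view. I checked this just before turning the dial and did not look again. The foot's force on the holder can't be measured from here.
- **Dial:** The first push stopped at about 1.12 rad, so I went 4 mm further. The last pictures and the TCP position give about 1.2 rad, within roughly 0.05. The wrist feels about 5.4 N against the spring, which fits the third detent.
- **Bystanders:** The bottle and objective were found within about 2 pixels of where they started. The network missed the dish in the last picture, so I did not confirm its position, but the fingers crossed that area about 230 mm above the bench.

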